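Clamp an LC column in its toggle-lever holder

TASK

Fit the stout 125 mm column into the column holder: lift it out of the rack and set it down, without dropping it, in the holder's two V-saddles between the inlet block and the drawn-back nose, either end first. Then swing the clamp lever over its high point until it snaps closed by itself and the nose presses the column home against the inlet block. Leave the other two columns in the rack and do not disturb the other things on the bench.

Things in the scene. Friction and masses are not known exactly. Their poses are not given: they have to be found in the camera images.
- column: the column to fit: steel tube, 13 mm diameter, 125 mm long over all, with an 18 mm long hexagonal fitting (24 mm across flats) at each end and a white paper band round the middle, 0.15 to 0.31 kg. Origin: its centre, on its axis; x along the tube (ends alike, rolled anyhow). Starts in one of the rack's three places, axis level, 46 mm above the bench. Grasp across the bare tube at the middle
- long_column: column to leave in the rack: the same 13 mm tube and 24 mm fittings, but 150 mm long (too long for the holder). Origin: its centre, x along the tube
- slim_column: column to leave in the rack: 100 mm long, 8 mm tube, 16 mm hexagonal fittings. Origin: its centre, x along the tube
- rack: grey plastic column rack fixed to the bench, base 215 x 80 x 8 mm. Three places along its x, at -70, 0 and 70 mm; each is a pair of open V-notches at y = -27 and 27 mm (7 mm thick) in which a column lies along the rack's y, to be lifted straight up. Origin: centre of its underside
- holder: column holder fixed to the bench, base 292 x 70 x 12 mm. In line along its x, 50 mm above the bench: inlet block (46 wide, 78 high, face at x = -62.5 mm), two saddles, round steel nose (21 mm diameter, face at x = 76 mm when open), guide block (x 102 to 120, 68 high), lever pivot at x = 171 mm. A clamped column has its centre at x = 0. Origin: on the bench below that; x towards the lever, z up
- saddles: the holder's two black 90 degree V-saddles, open to the top, 8 mm thick, at holder x = -24 and 37 mm; a column resting in them has its axis 50 mm above the bench. Between them the space below the tube is free down to the base plate, 12 mm above the bench. Origin: that of the holder
- seat (a point): where to lay the column's centre: on the holder's axis, 50 mm above the bench, midway in the gap between inlet block and nose (138 mm long with the lever fully open, 5 mm less at lever angle 0.45), so that some 6 mm is free at each end. The closing nose slides the column on to the inlet block
- nose: the clamp's steel nose, riding over disc springs on the plunger that the lever drives towards the inlet block (about 50 N on the column when closed). Origin: on the holder's axis, above the holder's origin when the lever is fully open; it moves to holder -x as the lever closes
- lever (a joint): lever angle, rad: 0 fully open (leaning back, away from the column), 1.60 the high point of the toggle, 1.85 closed on its stop (leaning over the plunger towards the column, 23 degrees above level). Starts at 0 to 0.45; stays where it is left while loose. With a column in, springs resist from about 0.9 on (up to 4 N at the grip); past the high point they snap it shut and hold it
- lever_hinge (a point): the lever's pivot, 50 mm above the bench; the pivot axis lies level along the holder's y
- lever_grip (a point): middle of the lever's black grip, on its centre line, 95 mm from the pivot; the grip is flat-sided, 16 mm wide across (holder y), 20 mm deep, 62 mm long, along the lever. It turns in the holder's x-z plane: at lever angle q it lies at holder x = 171 - 95 cos(2.25 - q) mm and 50 + 95 sin(2.25 - q) mm above the bench
- wrench: open-ended spanner, 160 mm long, 7 mm thick, lying to the right of the holder; leave it
- beaker: glass beaker, 68 mm diameter, 90 mm high, beyond the holder; leave it. Origin: centre of its underside
- vial_block: blue block of sample vials, 75 x 140 x 44 mm, beyond the holder; leave it. Origin: centre of its underside
- sample_jar: amber jar with white cap, 56 mm diameter, 75 mm high; leave it. Origin: centre of its underside
- end_plug: black column end plug, 22 mm diameter, 22 mm high; leave it. Origin: centre of its underside
Not all that is in view belongs to the job. What is shaped like the column but blue, purple or turquoise is not meant.

How it is judged:
By the outcome, as a careful person would: the job done as asked, in the order asked, and still so for the second after the job is handed in, with the robot touching nothing.
It also fails if it takes over 54 s, if anything falls off the work surface, if the arm or the gripper's body presses on something with over 40 N, if the wrist force passes 120 N, or if a joint passes its speed limit or range.

ROBOT

A 6-joint arm with a two-finger parallel gripper is mounted at the origin on the work surface. World frame = base frame: x ahead of the robot, y to its left, z up, the work surface at z = 0. Lengths are in mm, angles in degrees, forces in N, time in s.
With the tool pointing down it reaches from about 300 to 775 mm from the base axis. Payload 14.6 kg.
Tool frame: the origin (TCP) lies on the centre line of the jaws, within the pads' length; the fingertips stand 14 mm ahead of it and the grasp point (between the pads) lies 5 mm behind it (robot.nose_length is the distance from the TCP to the fingertips, in mm); z points along the fingers, y is the line along which they close (so a half turn about z gives the same grasp; the last joint's range is limited). The gripper opens to 85 mm and grips with 20 to 120 N. Pads are 22 mm wide; open, the fingers measure 114 mm over their backs; the gripper's body (76 mm by 85 mm) begins 54 mm behind the grasp point. The pads swing forward as they close: fully open they stand 13 mm farther back than shut.
Start: joints at [-74.462, 17.183, 87.147, -0, 75.671, -3.816], TCP at [182.27, -518.91, 245.281] pointing down, gripper open.
Joint ranges: [-173.82, 173.82], [-45.26, 126.66], [13.44, 144.39], [-59.66, 239.66], [0, 175.72], [-146.38, 146.38]. Speed limits (degrees/s): [127.2, 127.2, 147.25, 180, 180, 180].

INTERFACE

Orientations are given as [roll, pitch, yaw] about the fixed x, y, z axes, in that order (R = Rz(yaw) Ry(pitch) Rx(roll)).
In Python, from station import robot gives the robot as it stands. The module is installed in compiled form; this text tells all that it offers.
- The arm moves only by the tool servo_tool, never from a script. Its argument "moves" is a list of rows, each a list of 7 numbers: the shift along the tool's x, y, z in mm, then the turn, a rotation vector about the tool's x, y, z in degrees, then the opening, from 0 (shut) to 1 (fully open). In form: [[tx, ty, tz, ax, ay, az, fingers], ...]. A call has 1 to 10 rows; each row shifts and turns the commanded pose from where the row before left it, along the tool's axes as they then stand; what a row does not reach is not made up. A row lasts 1/8 s, in which the tool goes at most 62.5 mm and 10.7 degrees, less where a joint would pass 70% of its speed; a pose out of reach is approached as far as the arm can. A call with a gripper value outside its range is refused whole. The fingers move at their own pace and stop on an object; "force" is the grip in N (left out, the last holds). Time passes only in rows, so rows that do not move let the fingers close. It gives the time, the measured TCP pose, the force, the opening and the grip force at its end, in the units of the state.
- robot.state(): the state, without advancing time (a new reading comes with each control period).
- robot.grab_frame(name): name is "scene" or "side" or "wrist"; returns (picture, depth): 384x512x3 uint8, red, green, blue; 384x512 float32, mm along the optical axis (not along the pixel's ray), 0 where there is no reading.
- robot.get_calibration(name): a dict with "mtx" (3x3 intrinsics, pixels), "R" (3x3) and "t" (3): a world point X has camera coordinates R X + t. Camera axes: x right, y down, z forward; pixel columns grow to the right and rows downward; lengths in mm; the calibration is good to about 2 mm. A picture is of the moment at which its call begins: read the wrist's pose just before it. get_calibration takes no time and is no camera call; for the wrist camera it gives the pose at the moment of the call.
- robot.close_job(): hands the job in; it is judged then, once.
The state is a dict: "time": time; "joints": joint angles; "joint_vel": joint speeds; "joint_efforts": joint torques, N m; "tcp_pos": TCP position; "tool_rot": TCP orientation; "contact_force": force on the tool from outside, world axes, zero at the start; "ft_torque": the same for the moment, N m; "opening": opening from 0.0 (shut) to 1.0 (fully open); "finger_force": force on a finger pad.
Only numpy, scipy, OpenCV 4.12 (cv2) and the standard library are available. Lean on these libraries where they do the work, as an engineer would, in place of code of your own. Each camera call takes 0.05 s, during which the arm holds its last target. There are 200 camera calls.

## Working session

There is one attempt and no reset: what is moved stays moved. The work goes in short steps, Python scripts to look and compute and a tool call to move; the robot and the scene stay as the last step left them, time stands still between calls to the robot, and variables do not carry over. Pictures are saved under pics/ and viewed, at most 10 in all, crops included, and the job is handed in when it is done.

Besides the shell and the picture viewer there is one more tool, called after ">>>" by a JSON object that holds its "fn" and its "kwargs", one argument or row to a line. servo_tool: Moves the arm, as the interface text tells. Its arguments: {"type":"object","properties":{"moves":{"type":"array"},"force":{"type":"number"}},"required":["moves"]}

```bash
mkdir -p pics
cat > h.py <<'E'
import numpy as np, cv2
from station import robot
def grab(n,f):
    c=robot.get_calibration(n); p,d=robot.grab_frame(n)
    cv2.imwrite(f'pics/{f}.png',cv2.cvtColor(p,cv2.COLOR_RGB2BGR)); np.savez(f'{f}.npz',p=p,d=d,K=c['mtx'],R=c['R'],t=c['t'])
def load(f): return np.load(f'{f}.npz')
def world(f,u,v,d=None):
    z=load(f); d=z['d'][int(v),int(u)] if d is None else d
    return z['R'].T@(d*np.linalg.inv(z['K'])@[u,v,1]-z['t'])
def cloud(f):
    z=load(f); v,u=np.mgrid[:384,:512]; r=np.stack([u,v,np.ones_like(u)],-1)@np.linalg.inv(z['K']).T*z['d'][...,None]
    return (r-z['t'].reshape(3))@z['R']
def onplane(f,u,v,h):
    z=load(f); C=-z['R'].T@z['t'].reshape(3); r=z['R'].T@np.linalg.inv(z['K'])@[u,v,1]
    return C+r*(h-C[2])/r[2]
E
python3 - <<'E'
from h import *
for n in('scene','side','wrist'): grab(n,n+'0'); c=load(n+'0'); print(n,-c['R'].T@c['t'].reshape(3),c['R'][2])
print(robot.state())
a=cv2.imread('pics/scene0.png');
E
```

```text
scene [1565.71272391   59.99874658  791.09679026] [-0.82074652 -0.06991029 -0.56699885]
side [361.75337026 729.21242669 964.27402485] [ 0.18469002 -0.64875145 -0.73824871]
wrist [ 260.58167721 -489.85991448  372.7593023 ] [-0.30751779 -0.10654874 -0.94555813]
{'time': 0.15, 'joints': array([-7.44599134e+01,  1.72089889e+01,  8.71691934e+01, -8.76514155e-04,
        7.56696553e+01, -3.81735728e+00]), 'joint_vel': array([ 0.13472887, -0.13282829, -0.04686961, -0.05787227, -0.01162356,
        0.05338976]), 'joint_efforts': array([ 7.65404675e-04, -5.43668640e+01, -3.61888182e+01, -9.73590659e-05,
        3.14114899e-03,  1.70362898e-05]), 'tcp_pos': array([ 182.24549745, -518.77613093,  244.86688943]), 'tool_rot': array([-1.79952212e+02, -2.33766656e-03,  1.93576602e+01]), 'contact_force': array([-0.24166414, -0.66473188,  0.13551912]), 'ft_torque': array([ 0.0339761 , -0.03535274, -0.0184872 ]), 'finger_force': 0.0, 'opening': 1.0033929544807985}
```

View pics/scene0.png

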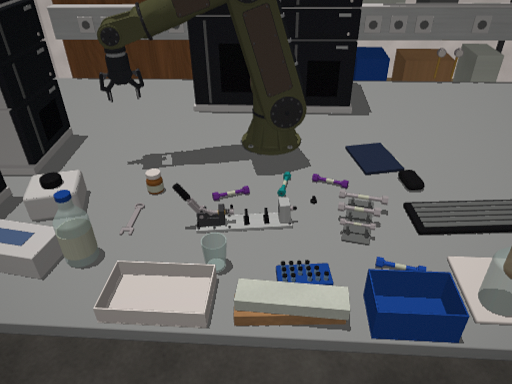

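View pics/side0.png

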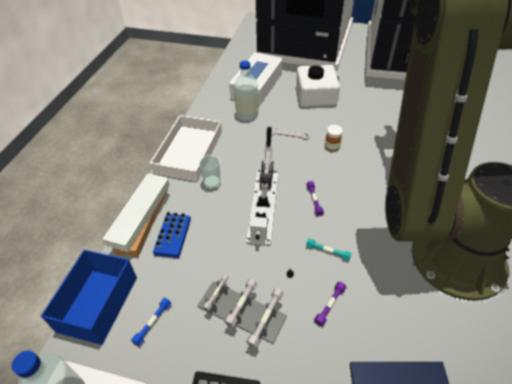

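The scene picture shows the holder at about (245,212) and the rack at about (360,215). In the side picture the three rack columns are at about (217,292), (241,303) and (266,317), and the lever is at (268,145). Next I enlarge both areas.

Run:
```python
from h import *
a=cv2.imread('pics/side0.png')
A=cv2.resize(a[265:355,185:305],None,fx=5,fy=5,interpolation=cv2.INTER_CUBIC)   #600x450
B=cv2.resize(a[115:250,235:290],(183,450),interpolation=cv2.INTER_CUBIC)
cv2.imwrite('pics/c1.png',np.hstack([A,B]))
s=cv2.imread('pics/scene0.png')
cv2.imwrite('pics/c2.png',cv2.resize(s[175:250,165:300],None,fx=5.5,fy=5.5,interpolation=cv2.INTER_CUBIC))
```

```text
(no output)
```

View pics/c1.png

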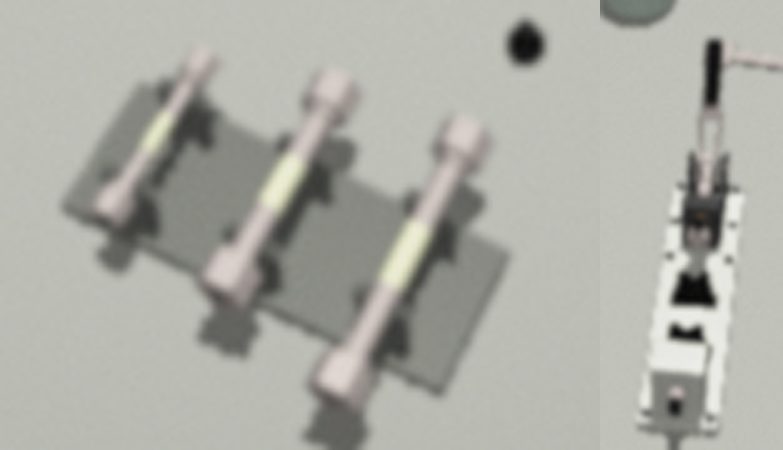

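View pics/c2.png

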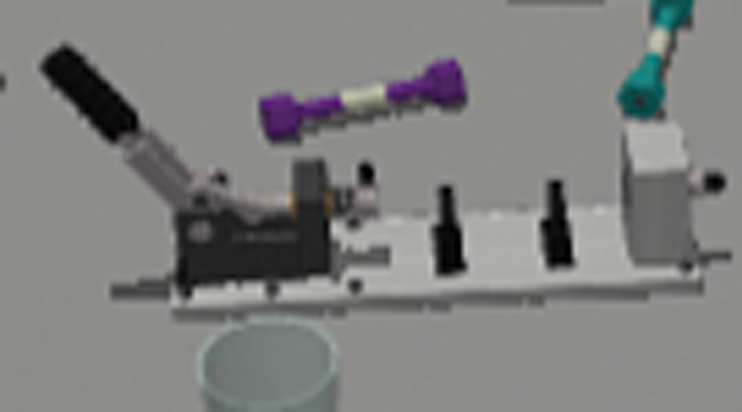

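The crops show the slim column on the left, the middle one of intermediate length, and the long one on the right. The target is the middle column, with ends near side pixels (252,279) and (231,322). The holder's inlet block is towards the rack and the lever leans away from it. Next I compute metric positions.

Run:
```python
from h import *
f=lambda x,y:onplane('side0',185+x/5,265+y/5,46)
for n,a,b in(('slim',(203,50),(113,212)),('mid',(337,78),(229,278)),('long',(465,128),(340,385))):
    p,q=f(*a),f(*b); print(n,np.round((p+q)/2,1),np.linalg.norm(p-q),np.degrees(np.arctan2(*(q-p)[1::-1])))
for s in('side0','scene0'):
    c=cloud(s).reshape(-1,3); d=load(s)['d'].ravel(); c=c[d>0]
    h=world('side0',262,205); 
    near=c[np.hypot(c[:,0]-h[0],c[:,1]-h[1])<230]
    r=world('side0',241,303)
    print(s,'hint',h,r)
    print(s,'bench',np.median(near[abs(near[:,2])<8][:,2]))
    for lo,hi,nm in((9,16,'base'),(74,83,'inlettop'),(64,72,'guide')):
        m=near[(near[:,2]>lo)&(near[:,2]<hi)]; m=m[np.hypot(*(m[:,:2]-h[:2]).T)<200]
        rc=cv2.minAreaRect(m[:,:2].astype(np.float32)); print(nm,len(m),np.round(m.mean(0),1),rc)
    m=c[(np.hypot(c[:,0]-r[0],c[:,1]-r[1])<140)&(c[:,2]>5)&(c[:,2]<11)]
    print('rack',len(m),cv2.minAreaRect(m[:,:2].astype(np.float32)))
    m=c[(np.hypot(c[:,0]-r[0],c[:,1]-r[1])<50)&(c[:,2]>35)&(c[:,2]<65)]; print(len(m),m.mean(0),m[:,2].max())
# grip: dark high points
for s in('side0','scene0'):
    z=load(s); c=cloud(s); k=(z['p'].max(-1)<50)&(c[...,2]>85)&(c[...,2]<170)&(np.hypot(c[...,0]-h[0],c[...,1]-h[1])<300)
    m=c[k]; print('grip',len(m), m.mean(0),m.min(0),m.max(0))
```

```text
slim [602.3 274.9  46. ] 96.9218333860391 80.83887675147834
mid [534.6 283.6  46. ] 117.07668178616206 79.16878546325509
long [468.1 307.7  46. ] 142.39561049352548 79.07960332273008
side0 hint [567.72549651 -47.99848945  15.44915168] [533.77166511 294.39521721  50.81381528]
side0 bench 0.35910101970681646
base 923 [555.9 -56.1  12.5] ((530.5960083007812, -66.41793823242188), (288.0596923828125, 364.07659912109375), 45.16520690917969)
inlettop 213 [588.4  19.2  77.9] ((651.4608764648438, -46.60905456542969), (201.36305236816406, 287.9970703125), 10.918098449707031)
guide 155 [606.1 -91.7  68. ] ((650.6436767578125, -47.7635498046875), (207.1539306640625, 282.094970703125), 9.285045623779297)
rack 1663 ((538.538818359375, 299.8809814453125), (231.84793090820312, 170.70684814453125), 11.052176475524902)
297 [536.45222499 296.15884794  50.50516267] 60.93353754637038
scene0 hint [567.72549651 -47.99848945  15.44915168] [533.77166511 294.39521721  50.81381528]
scene0 bench -0.5103916530568232
base 965 [561.6 -54.6  11.9] ((529.5621337890625, -66.5111083984375), (287.2617492675781, 359.7918701171875), 44.922061920166016)
inlettop 181 [616.1 -33.5  77.8] ((652.8390502929688, -52.434600830078125), (203.4268798828125, 291.952880859375), 10.450047492980957)
guide 176 [ 620.1 -107.3   67.7] ((606.3972778320312, -88.516357421875), (204.99295043945312, 277.2129821777344), 48.7472038269043)
rack 744 ((537.3960571289062, 290.34600830078125), (79.82781982421875, 220.3179931640625), 77.75435638427734)
182 [543.33718449 296.39711101  48.49638887] 60.455399184121845
grip 45 [ 590.51073399 -228.86828501  133.97673232] [ 586.80563459 -243.13883772  109.07235206] [ 595.34559038 -214.08300182  157.4024225 ]
grip 126 [ 598.21345034 -235.10887813  133.55539344] [ 581.40361977 -255.19074244  104.62179469] [ 605.30324296 -213.90982796  158.44932607]
```

Run:
```python
from h import *
print(load('wrist0')['K'])
def comp(s,lo,hi,u,v):
    z=load(s); c=cloud(s); k=((c[...,2]>lo)&(c[...,2]<hi)&(z['d']>0)).astype(np.uint8)
    n,l=cv2.connectedComponents(k,connectivity=4)
    ys,xs=np.where(l>0); i=np.argmin((xs-u)**2+(ys-v)**2); m=c[l==l[ys[i],xs[i]]]
    rc=cv2.minAreaRect(m[:,:2].astype(np.float32)); print(s,u,v,len(m),np.round(m.mean(0),1),np.round(rc[0],1),np.round(rc[1],1),round(rc[2],1))
comp('side0',75,81,261,229); comp('scene0',75,81,284,201)
comp('side0',65,71,268,180); comp('scene0',65,71,221,205)
comp('side0',9,15,262,210); comp('scene0',9,15,250,222)
comp('side0',5,11,230,303);comp('scene0',5,11,345,225)
for u,v in((245,291),(238,306),(241,300)): print(world('side0',u,v))
```

```text
[[289.65251939   0.         255.39246757]
 [  0.         289.65251939 190.45915426]
 [  0.           0.           1.        ]]
side0 261 229 144 [550.   63.   77.8] [550.7  62.6] [44.2 33. ] 13.6
scene0 284 201 91 [553.6  60.4  77.2] [552.4  61. ] [46.4 31.6] 8.9
side0 268 180 54 [ 577.4 -123.9   67.8] [ 577.  -124.7] [37.1 20.4] 12.7
scene0 221 205 41 [ 579.1 -126.8   67. ] [ 578.8 -127.1] [38.  15.1] 8.0
side0 262 210 735 [561.2 -44.6  12.1] [567.8 -56.1] [ 69.9 288.7] 8.1
scene0 250 222 820 [575.5 -51.9  11.6] [570.  -63.8] [ 75.3 284.3] 8.6
side0 230 303 510 [582.5 281.6   8.1] [584.5 281.7] [80. 60.] 78.7
scene0 345 225 4 [566.6 250.4   8.2] [567.3 249.6] [ 3. 10.] 82.4
[532.77445376 261.9143126   52.30269365]
[538.32771382 304.37388946  52.3580869 ]
[535.49971915 287.97537811  53.22739859]
```

```bash
cat >> h.py <<'E'
from scipy.spatial.transform import Rotation as Ro
def rows(tp,tr,n,p=None,r=None):
    s=robot.state(); p=s['tcp_pos'] if p is None else np.array(p,float); r=s['tool_rot'] if r is None else r
    R0=Ro.from_euler('xyz',r,degrees=True); R1=Ro.from_euler('xyz',tr,degrees=True); w=(R0.inv()*R1).as_rotvec()/n
    Rs=[R0*Ro.from_rotvec(w*k) for k in range(n)]
    t=np.linalg.solve(sum(x.as_matrix() for x in Rs),np.array(tp)-p)
    q=p+np.cumsum([x.apply(t) for x in Rs],0)
    print(n,'rows',np.round(t,1),np.round(np.degrees(w),2),'norm',round(np.linalg.norm(t),1),'rad',np.round(np.hypot(q[:,0],q[:,1])).astype(int),'z',np.round(q[[0,-1],2]))
E
python3 -c "
from h import *
rows([561,-8,265],[180,0,98],12)"
```

```text
12 rows [57.3  2.  -1.7] [-0.   -0.   -6.55] norm 57.4 rad [555 559 563 566 568 569 570 569 569 567 564 561] z [247. 265.]
```

>>> {"fn": "servo_tool", "kwargs": {
  "moves": [
    [57.3,2,-1.7,0,0,-6.55,0.5],
    [57.3,2,-1.7,0,0,-6.55,0.5],
    [57.3,2,-1.7,0,0,-6.55,0.5],
    [57.3,2,-1.7,0,0,-6.55,0.5],
    [57.3,2,-1.7,0,0,-6.55,0.5],
    [57.3,2,-1.7,0,0,-6.55,0.5],
    [57.3,2,-1.7,0,0,-6.55,0.5],
    [57.3,2,-1.7,0,0,-6.55,0.5],
    [57.3,2,-1.7,0,0,-6.55,0.5],
    [57.3,2,-1.7,0,0,-6.55,0.5]
  ]
}}

```text
time: 1.4
tcp_pos: [554.1, -121.1, 262.0]
tool_rot: [-180.0, -0.0, 85.1]
contact_force: [0.3, 0.5, 0.6]
opening: 0.497
finger_force: 0.0
```

>>> {"fn": "servo_tool", "kwargs": {
  "moves": [
    [57.3,2,-1.7,0,0,-6.55,0.5],
    [57.3,2,-1.7,0,0,-6.55,0.5],
    [0,0,0,0,0,0,0.5],
    [0,0,0,0,0,0,0.5]
  ]
}}

```text
time: 1.9
tcp_pos: [561.4, -9.0, 265.5]
tool_rot: [-180.0, 0.0, 97.9]
contact_force: [-0.0, -0.9, -0.0]
opening: 0.502
finger_force: 0.0
```

Run:
```python
from h import *
grab('wrist','w1'); s=robot.state(); print(s['time'],s['tcp_pos'],s['tool_rot'],s['opening'])
a=cv2.imread('pics/w1.png'); cv2.imwrite('pics/w1b.png',cv2.resize(a,(768,576)))
rows([536,290,245],[180,0,79],6)
```

```text
1.95 [561.42613462  -9.57117195 265.49801606] [-1.79979446e+02  6.00783730e-03  9.78702129e+01] 0.49906861476038467
6 rows [50.1 -4.2  3.4] [-0.    0.    3.15] norm 50.4 rad [552 549 554 566 585 609] z [262. 245.]
```

View pics/w1b.png

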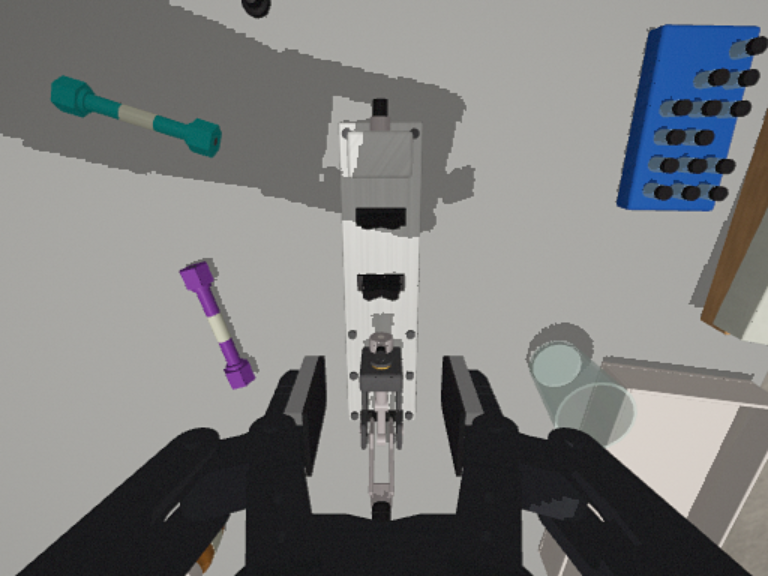

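The wrist picture shows the holder straight along the image: base from (342,125) to (418,420), saddles at (381,218) and (381,287), the nose tip near (381,342), and the inlet block at (385,153). I'll move on to the rack and compute the holder from this frame.

>>> {"fn": "servo_tool", "kwargs": {
  "moves": [
    [50.1,-4.2,3.4,0,0,3.15,0.5],
    [50.1,-4.2,3.4,0,0,3.15,0.5],
    [50.1,-4.2,3.4,0,0,3.15,0.5],
    [50.1,-4.2,3.4,0,0,3.15,0.5],
    [50.1,-4.2,3.4,0,0,3.15,0.5],
    [50.1,-4.2,3.4,0,0,3.15,0.5],
    [0,0,0,0,0,0,0.5],
    [0,0,0,0,0,0,0.5]
  ]
}}

```text
time: 2.95
tcp_pos: [536.4, 289.2, 245.0]
tool_rot: [-180.0, 0.0, 79.0]
contact_force: [-0.6, 0.4, -0.2]
opening: 0.503
finger_force: 0.0
```

```bash
cat >> h.py <<'E'
def comp(s,lo,hi,u,v):
    z=load(s); c=cloud(s); k=((c[...,2]>lo)&(c[...,2]<hi)&(z['d']>0)).astype(np.uint8)
    n,l=cv2.connectedComponents(k,connectivity=4)
    ys,xs=np.where(l>0); i=np.argmin((xs-u)**2+(ys-v)**2); m=c[l==l[ys[i],xs[i]]]
    rc=cv2.minAreaRect(m[:,:2].astype(np.float32)); print(s,u,v,len(m),np.round(m.mean(0),1),np.round(rc[0],1),np.round(rc[1],1),round(rc[2],1)); return m
E
python3 - <<'E'
from h import *
grab('wrist','w2'); s=robot.state(); print(s['time'],s['tcp_pos'],s['tool_rot'],s['opening'])
a=cv2.imread('pics/w2.png'); cv2.imwrite('pics/w2b.png',cv2.resize(a,(768,576)))
comp('w1',75,81,257,103); comp('w1',65,71,254,252); comp('w1',9,15,254,160)
for u,v in((254,142),(254,188)): m=comp('w1',20,60,u,v); print(m.max(0))
print('nose tip',world('w1',254,224), onplane('w1',254,222,50))
E
```

```text
3.0 [536.49257328 288.98642734 245.27199372] [-1.79997197e+02  1.31361923e-02  7.89545500e+01] 0.4994744093844021
w1 257 103 1323 [548.   63.3  77.2] [547.7  63.2] [45.3 31.2] 8.0
w1 254 252 325 [ 574.7 -123.    67. ] [ 574.7 -123.2] [36.5 16.2] 8.6
w1 254 160 6160 [562.7 -39.1  11.4] [565.2 -58.2] [ 70.  292.3] 8.1
w1 254 142 269 [555.2  10.6  41.1] [555.6   9.5] [33.9  8.5] 7.4
[572.4802393   15.59634425  51.3286711 ]
w1 254 188 314 [563.9 -49.2  38.3] [563.9 -50.8] [33.5  8.8] 7.9
[580.86431359 -44.59630229  51.06080616]
nose tip [569.8723046  -88.29518899  48.85649523] [569.40957663 -84.9094041   50.        ]
```

View pics/w2b.png

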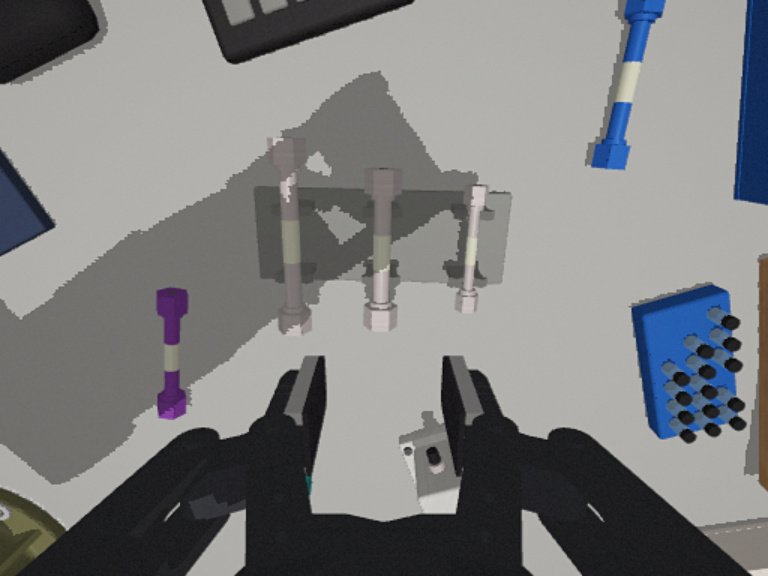

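The target is the middle column at (381,250), with ends at about (383,170) and (380,328). It lies nearly along the tool x axis.

Run:
```python
from h import *
m=comp('w2',45,64,254,165); c=m[:,:2]
for (u,v) in((194,165),(314,165)): comp('w2',45,64,u,v)
z=load('w2'); 
tube=m[(m[:,2]<54.5)&(m[:,2]>49)]
r=cv2.fitLine(tube[:,:2].astype(np.float32),cv2.DIST_HUBER,0,.01,.01).ravel(); print(r,np.degrees(np.arctan2(r[1],r[0])),tube[:,2].max())
d=r[:2]; s=(c-r[2:])@d; print('ends',s.min(),s.max(),'mid',r[2:]+d*(s.min()+s.max())/2)
```

```text
w2 254 165 1679 [534.8 294.2  52.3] [533.8 290.4] [125.2  27.3] 77.8
w2 194 165 1962 [469.6 317.2  52.1] [467.1 311.9] [150.2  27.6] 77.6
w2 314 165 367 [607.6 301.6  47.4] [604.1 290.3] [74.1 15.2] 75.3
[2.1889907e-01 9.7574753e-01 5.3407477e+02 2.9118893e+02] 77.35561 54.48377624875481
ends -63.29112847619141 61.79699759295527 mid [533.91123614 290.45998707]
```

```bash
python3 -c "
from h import *
rows([533.9,290.5,100],[180,0,77.6],4)
rows([533.9,290.5,41],[180,0,77.6],3,[533.9,290.5,100],[180,0,77.6])"
```

```text
4 rows [ 0.2 -0.7 36.3] [-0.    0.    0.34] norm 36.3 rad [609 609 608 608] z [209. 100.]
3 rows [-0.  -0.  19.7] [0. 0. 0.] norm 19.7 rad [608 608 608] z [80. 41.]
```

>>> {"fn": "servo_tool", "kwargs": {
  "moves": [
    [0.2,-0.7,36.3,0,0,0.34,0.5],
    [0.2,-0.7,36.3,0,0,0.34,0.5],
    [0.2,-0.7,36.3,0,0,0.34,0.5],
    [0.2,-0.7,36.3,0,0,0.34,0.5],
    [0,0,20,0,0,0,0.5],
    [0,0,20,0,0,0,0.5],
    [0,0,19,0,0,0,0.5],
    [0,0,0,0,0,0,0.5],
    [0,0,0,0,0,0,0.5]
  ]
}}

```text
time: 4.12
tcp_pos: [533.8, 292.1, 41.8]
tool_rot: [179.9, -0.0, 77.7]
contact_force: [0.0, 0.1, 0.1]
opening: 0.5
finger_force: 0.0
```

>>> {"fn": "servo_tool", "kwargs": {
  "moves": [
    [0,0,0,0,0,0,0.3],
    [0,0,0,0,0,0,0.0],
    [0,0,0,0,0,0,0.0],
    [0,0,0,0,0,0,0.0],
    [0,0,0,0,0,0,0.0]
  ],
  "force": 40
}}

```text
time: 4.75
tcp_pos: [535.0, 292.0, 42.4]
tool_rot: [179.8, -0.1, 77.7]
contact_force: [7.3, -1.4, 1.5]
opening: 0.142
finger_force: 39.1
```

>>> {"fn": "servo_tool", "kwargs": {
  "moves": [
    [0,0,-5,0,0,0,0],
    [0,0,-10,0,0,0,0],
    [0,0,-20,0,0,0,0],
    [0,0,-30,0,0,0,0],
    [0,0,-33,0,0,0,0],
    [0,0,0,0,0,0,0]
  ]
}}

```text
time: 5.5
tcp_pos: [534.4, 292.5, 142.7]
tool_rot: [179.7, -0.2, 77.7]
contact_force: [0.6, -0.0, -2.6]
opening: 0.136
finger_force: 39.1
```

```bash
python3 -c "
from h import *
s=robot.state(); print(s)
rows([561.0,-18.5,120],[180,0,98.0],10)"
```

```text
{'time': 5.5, 'joints': array([2.52460252e+01, 3.00090770e+01, 8.33543547e+01, 3.59642229e-03,
       6.63103763e+01, 3.75410013e+01]), 'joint_vel': array([-3.56571429e-02,  3.09498645e+00,  2.86540426e+00,  5.56644907e-02,
       -2.27216658e+00,  3.97615634e-04]), 'joint_efforts': array([ 2.49783770e-02, -6.81903148e+01, -3.61939394e+01, -5.97959646e-03,
        6.60986211e-01,  3.23145218e-05]), 'tcp_pos': array([534.36640065, 292.45793673, 142.73006303]), 'tool_rot': array([179.74336741,  -0.20137538,  77.70403937]), 'contact_force': array([ 0.61312136, -0.00971429, -2.6324073 ]), 'ft_torque': array([ 0.05293257, -0.02273421, -0.01692453]), 'finger_force': 39.07246291637421, 'opening': 0.13639804203463118}
10 rows [-31.1   4.4   2.2] [ 0.03 -0.02 -2.03] norm 31.5 rad [593 578 567 557 551 547 546 549 554 561] z [140. 120.]
```

>>> {"fn": "servo_tool", "kwargs": {
  "moves": [
    [-31.1,4.4,2.2,0,0,-2.03,0],
    [-31.1,4.4,2.2,0,0,-2.03,0],
    [-31.1,4.4,2.2,0,0,-2.03,0],
    [-31.1,4.4,2.2,0,0,-2.03,0],
    [-31.1,4.4,2.2,0,0,-2.03,0],
    [-31.1,4.4,2.2,0,0,-2.03,0],
    [-31.1,4.4,2.2,0,0,-2.03,0],
    [-31.1,4.4,2.2,0,0,-2.03,0],
    [-31.1,4.4,2.2,0,0,-2.03,0],
    [-31.1,4.4,2.2,0,0,-2.03,0]
  ]
}}

```text
time: 6.75
tcp_pos: [559.6, -20.4, 116.3]
tool_rot: [-179.9, -0.0, 98.1]
contact_force: [1.0, 0.6, -1.5]
opening: 0.137
finger_force: 39.1
```

>>> {"fn": "servo_tool", "kwargs": {
  "moves": [
    [0,0,0,0,0,0,0],
    [0,0,0,0,0,0,0],
    [0,0,0,0,0,0,0]
  ]
}}

```text
time: 7.12
tcp_pos: [559.7, -18.7, 116.9]
tool_rot: [-180.0, -0.0, 98.0]
contact_force: [0.2, -0.6, -3.1]
opening: 0.131
finger_force: 39.2
```

Run:
```python
from h import *
s=robot.state(); print(s['time'],s['tcp_pos'],s['tool_rot'])
grab('wrist','w3'); grab('side','side3'); grab('scene','scene3')
a=cv2.imread('pics/w3.png'); b=cv2.imread('pics/side3.png')
cv2.imwrite('pics/w3b.png',np.hstack([cv2.resize(a,(560,420)),cv2.resize(b[140:260,235:300],(228,420))]))
```

```text
7.125 [559.72479252 -18.69705502 116.94397235] [-1.79981640e+02 -9.65308184e-03  9.80321272e+01]
```

View pics/w3b.png

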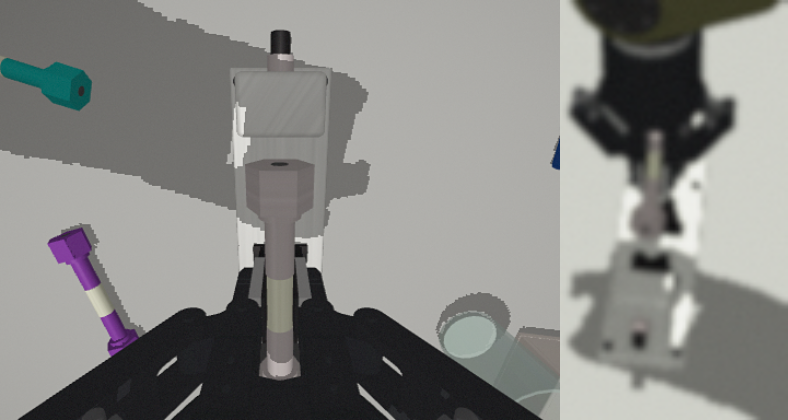

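The column is held level and in line with the holder. Its inlet end is at (280,163) in the left panel and the inlet block's near edge is at row 135. Next I measure both in the same frame.

Run:
```python
from h import *
S=512/560
h=np.array([np.cos(np.radians(-82)),np.sin(np.radians(-82))]); n=np.array([-h[1],h[0]])
def rep(k,m): 
    q=m[:,:2]-np.array([558.8,-14.3]); a,b=q@h,q@n; print(k,len(m),'x',a.min().round(1),np.percentile(a,[2,98]).round(1),a.max().round(1),'y',b.min().round(1),b.max().round(1),'ymid',((b.min()+b.max())/2).round(2),'z',m[:,2].min().round(1),m[:,2].max().round(1))
m=comp('w3',75,81,280*S,103*S); rep('inlet',m)
c=cloud('w3'); 
f=c[140:205,215:300].reshape(-1,3); f=f[(f[:,2]>112)&(f[:,2]<142)]; rep('fit',f)
for lo,hi in((-55,-40),(-35,-15),(-14,5),(8,25),(30,45),(50,70)):
    g=c[130:355,200:310].reshape(-1,3); q=(g[:,:2]-[558.8,-14.3]); k=(q@h>lo)&(q@h<hi)&(g[:,2]>115)&(g[:,2]<142)&(abs(q@n)<16); 
    if k.sum(): rep((lo,hi),g[k])
m=comp('w3',9,15,240,165); rep('base',m)
for s,u,v in(('side3',261,229),('scene3',284,201)): rep(s,comp(s,75,81,u,v))
for s in('side3','scene3'):
    g=cloud(s).reshape(-1,3); q=g[:,:2]-[562,-15.7]; k=(q@h>-68)&(q@h<-30)&(abs(q@n)<25)&(g[:,2]>100)&(g[:,2]<140); rep(s+'col',g[k])
```

```text
w3 256.0 94.17142857142856 4782 [547.7  63.6  77.2] [547.8  63.1] [45.7 31.8] 8.1
inlet 4782 x -94.1 [-93.  -63.5] -62.3 y -22.9 22.7 ymid -0.1 z 75.0 79.6
fit 3250 x -57.0 [-56.8 -35.2] -31.8 y -14.4 13.3 ymid -0.51 z 112.4 134.3
(-55, -40) 2153 x -55.0 [-54.7 -40.3] -40.0 y -14.3 13.3 ymid -0.51 z 118.7 134.3
(-35, -15) 1044 x -35.0 [-34.6 -15.4] -15.0 y -8.7 7.9 ymid -0.42 z 119.1 129.2
(-14, 5) 2314 x -14.0 [-13.1   4.4] 5.0 y -16.0 16.0 ymid 0.0 z 115.1 142.0
(8, 25) 776 x 8.0 [ 8.3 24.7] 24.9 y -7.8 7.1 ymid -0.37 z 121.9 140.5
(30, 45) 526 x 30.0 [30.4 44.6] 44.9 y -7.3 5.9 ymid -0.69 z 116.4 127.5
(50, 70) 44 x 50.0 [50.  51.2] 51.4 y -10.7 10.3 ymid -0.24 z 115.4 121.7
w3 240 165 5623 [556.3   5.9  11.3] [555.6   8.5] [ 70.  156.4] 8.1
base 5623 x -101.2 [-100.4   47.6] 55.1 y -35.1 35.1 ymid 0.03 z 9.0 15.0
side3 261 229 145 [550.5  63.6  78. ] [550.3  62.9] [45.9 30.7] 6.6
side3 145 x -93.3 [-92.6 -63. ] -62.2 y -20.4 25.2 ymid 2.41 z 75.0 81.0
scene3 284 201 86 [553.5  61.2  77.5] [553.1  61.5] [45.4 30.7] 9.9
scene3 86 x -90.7 [-90.6 -61.1] -59.9 y -17.5 28.1 ymid 5.3 z 75.0 80.7
side3col 99 x -57.4 [-56.7 -32.2] -28.5 y -11.6 15.5 ymid 1.94 z 108.2 137.6
scene3col 76 x -53.9 [-53.7 -30.5] -30.3 y -6.9 16.6 ymid 4.81 z 109.5 135.9
```

The column sits 0.45 mm off laterally with a 5.3 to 6 mm gap at the inlet. I'll lower it with that small correction.

>>> {"fn": "servo_tool", "kwargs": {
  "moves": [
    [-0.4,0.4,15,0,0,0,0],
    [0,0,20,0,0,0,0],
    [0,0,20,0,0,0,0],
    [0,0,9,0,0,0,0],
    [0,0,3,0,0,0,0],
    [0,0,0,0,0,0,0],
    [0,0,0,0,0,0,0],
    [0,0,0,0,0,0,0]
  ]
}}

```text
time: 8.28
tcp_pos: [560.6, -19.8, 50.5]
tool_rot: [180.0, 0.0, 98.0]
contact_force: [-0.1, -0.4, -2.4]
opening: 0.133
finger_force: 39.1
```

>>> {"fn": "servo_tool", "kwargs": {
  "moves": [
    [0,0,1,0,0,0,0],
    [0,0,1,0,0,0,0],
    [0,0,1,0,0,0,0],
    [0,0,0,0,0,0,0],
    [0,0,0,0,0,0,0]
  ]
}}

```text
time: 8.9
tcp_pos: [560.4, -19.8, 47.1]
tool_rot: [180.0, -0.0, 98.0]
contact_force: [0.4, 0.3, -2.7]
opening: 0.133
finger_force: 39.1
```

>>> {"fn": "servo_tool", "kwargs": {
  "moves": [
    [0,0,0.7,0,0,0,0],
    [0,0,0.7,0,0,0,0],
    [0,0,0,0,0,0,0],
    [0,0,0,0,0,0,0]
  ]
}}

```text
time: 9.4
tcp_pos: [560.5, -19.8, 46.2]
tool_rot: [180.0, 0.0, 98.0]
contact_force: [-3.5, 0.1, 6.8]
opening: 0.135
finger_force: 40.0
```

>>> {"fn": "servo_tool", "kwargs": {
  "moves": [
    [0,0,0.6,0,0,0,0],
    [0,0,0.6,0,0,0,0],
    [0,0,0,0,0,0,0],
    [0,0,0,0,0,0,0]
  ]
}}

```text
time: 9.9
tcp_pos: [560.6, -19.8, 45.9]
tool_rot: [180.0, 0.0, 98.0]
contact_force: [-10.0, 1.0, 17.7]
opening: 0.14
finger_force: 41.3
```

The column is on the saddles and bearing on the +x side, so I'll ease off laterally.

>>> {"fn": "servo_tool", "kwargs": {
  "moves": [
    [0,-0.5,0,0,0,0,0],
    [0,-0.4,0,0,0,0,0],
    [0,0,0,0,0,0,0],
    [0,0,0,0,0,0,0]
  ]
}}

```text
time: 10.4
tcp_pos: [560.5, -19.8, 46.0]
tool_rot: [179.8, 0.0, 98.0]
contact_force: [-3.3, 1.9, 13.5]
opening: 0.133
finger_force: 40.7
```

>>> {"fn": "servo_tool", "kwargs": {
  "moves": [
    [0,-0.4,0,0,0,0,0],
    [0,0,0,0,0,0,0],
    [0,0,0,0,0,0,0.2],
    [0,0,0,0,0,0,0.3],
    [0,0,0,0,0,0,0.45],
    [0,0,0,0,0,0,0.45],
    [0,0,0,0,0,0,0.45]
  ],
  "force": 20
}}

```text
time: 11.28
tcp_pos: [559.1, -20.0, 44.4]
tool_rot: [-180.0, -0.0, 98.0]
contact_force: [0.3, -0.3, -0.4]
opening: 0.445
finger_force: 0.0
```

>>> {"fn": "servo_tool", "kwargs": {
  "moves": [
    [0,0,-10,0,0,0,0.45],
    [0,0,-20,0,0,0,0.45],
    [0,0,-40,0,0,0,0.45],
    [0,0,-50,0,0,0,0.45],
    [0,0,-50,0,0,0,0.45],
    [0,0,-50,0,0,0,0.45],
    [0,0,0,0,0,0,0.45],
    [0,0,0,0,0,0,0.45]
  ]
}}

```text
time: 12.28
tcp_pos: [558.8, -20.0, 264.2]
tool_rot: [-180.0, -0.0, 98.0]
contact_force: [0.1, 0.1, -0.2]
opening: 0.447
finger_force: 0.0
```

Run:
```python
from h import *
s=robot.state(); print(s['time'],s['tcp_pos'],s['tool_rot'])
grab('wrist','w4'); grab('scene','scene4')
a=cv2.imread('pics/w4.png'); b=cv2.imread('pics/scene4.png')
cv2.imwrite('pics/w4b.png',np.vstack([cv2.resize(a[40:384,100:412],(544,600))]))
h=np.array([np.cos(np.radians(-82)),np.sin(np.radians(-82))]); n=np.array([-h[1],h[0]])
c=cloud('w4').reshape(-1,3); q=c[:,:2]-np.array([558.8,-14.3]); X,Y=q@h,q@n
k=(X>-61.5)&(X<85)&(abs(Y)<16)&(c[:,2]>44)&(c[:,2]<66)
for lo in range(-62,84,6):
    j=k&(X>lo)&(X<lo+6)
    if j.sum()>3: print(lo,j.sum(),np.percentile(c[j,2],95).round(1),Y[j].min().round(1),Y[j].max().round(1))
# lever grip dark points
z=load('w4')['p'].reshape(-1,3)
k=(z.max(-1)<45)&(abs(Y)<14)&(X>150)&(c[:,2]>80)&(c[:,2]<175)
print('grip',k.sum(),X[k].min() if k.any() else 0,X[k].max() if k.any() else 0,np.median(Y[k]),c[k,2].max() if k.any() else 0)
c=cloud('scene4').reshape(-1,3); q=c[:,:2]-np.array([562.5,-15.7]); X,Y=q@h,q@n; z=load('scene4')['p'].reshape(-1,3)
k=(z.max(-1)<50)&(abs(Y)<25)&(X>160)&(X<290)&(c[:,2]>80)&(c[:,2]<175)
print('grip scene',k.sum(),X[k].min(),X[k].max(),np.median(Y[k]),c[k,2].min(),c[k,2].max())
d=c[k]; l=cv2.fitLine(np.c_[X[k],d[:,2]].astype(np.float32),cv2.DIST_HUBER,0,.01,.01).ravel(); print(l,np.degrees(np.arctan2(l[1],l[0])))
```

```text
12.275 [558.7888069  -19.95911654 264.18211417] [-1.79974439e+02 -6.23851777e-03  9.79957392e+01]
-56 149 62.2 -13.6 12.8
-50 126 62.4 -13.7 13.0
-44 128 62.2 -13.8 13.0
-38 68 60.7 -13.8 13.0
-32 87 56.4 -15.2 14.6
-26 132 56.0 -15.3 14.8
-20 61 56.7 -11.6 11.1
-14 57 56.5 -5.6 6.3
-8 54 56.3 -5.7 6.4
-2 54 56.6 -5.7 6.4
4 54 56.7 -5.7 6.4
10 52 56.4 -5.7 6.5
16 53 56.1 -5.7 6.5
22 52 56.4 -5.7 6.6
28 71 56.3 -14.7 15.6
34 107 55.8 -14.7 15.7
40 58 56.2 -13.5 15.7
46 110 61.3 -12.2 13.0
52 101 62.0 -13.5 13.2
58 99 62.1 -13.6 13.3
64 86 62.3 -12.3 13.4
70 54 59.3 -9.8 9.6
76 63 64.9 -9.8 9.5
82 17 59.3 -9.9 9.5
grip 215 199.13532803622596 211.87969890079452 0.4707018251428017 127.17246112827767
grip scene 126 201.20239663882143 242.9887421333694 5.440346841273151 106.25460997671507 158.2123085025296
[  0.5918019    0.80608344 221.78671    133.88995   ] 53.71502
```

View pics/w4b.png

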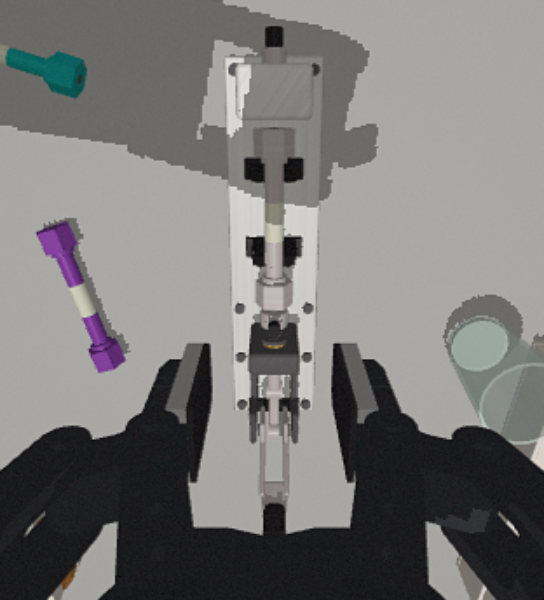

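The column is seated level, with the tube top at z≈56.4 and gaps at both ends, its near fitting at about (272,140) and its far one at (272,292). Next I grasp the lever grip lightly, with the tool pointing down, and carry it along its arc.

>>> {"fn": "servo_tool", "kwargs": {
  "moves": [
    [-43,0.2,8,0,0,0,0.5],
    [-43,0.2,8,0,0,0,0.5],
    [-43,0.3,8,0,0,0,0.5],
    [-43,0.3,8,0,0,0,0.5],
    [-43.8,0.2,8,0,0,0,0.5],
    [0,0,0,0,0,0,0.5],
    [0,0,0,0,0,0,0.5]
  ]
}}

```text
time: 13.25
tcp_pos: [590.1, -233.2, 223.6]
tool_rot: [-179.9, -0.1, 98.0]
contact_force: [-0.9, 0.6, 0.1]
opening: 0.496
finger_force: 0.0
```

Run:
```python
from h import *
s=robot.state(); print(s['time'],s['tcp_pos'],s['tool_rot'],s['opening'])
grab('wrist','w5'); grab('side','side5')
a=cv2.imread('pics/w5.png'); b=cv2.imread('pics/side5.png')
cv2.imwrite('pics/w5b.png',np.hstack([cv2.resize(a[:,100:412],(488,600)),cv2.resize(b[90:250,225:305],(300,600))]))
h=np.array([np.cos(np.radians(-82)),np.sin(np.radians(-82))]); n=np.array([-h[1],h[0]])
c=cloud('w5').reshape(-1,3); q=c[:,:2]-np.array([558.8,-14.3]); X,Y=q@h,q@n;z=load('w5')['p'].reshape(-1,3)
k=(z.max(-1)<60)&(abs(Y)<14)&(X>150)&(X<270)&(c[:,2]>90)&(c[:,2]<175)
print(k.sum(), X[k].min(),X[k].max(),Y[k].min(),Y[k].max(),c[k,2].min(),c[k,2].max())
```

```text
13.25 [ 590.09392223 -233.15309476  223.6030996 ] [-1.79926092e+02 -5.67035171e-02  9.79877846e+01] 0.49585395416100136
1308 199.5004099246232 244.06626441294014 -7.773574197450054 7.910708567816225 107.42000658081243 158.73883223897258
```

View pics/w5b.png

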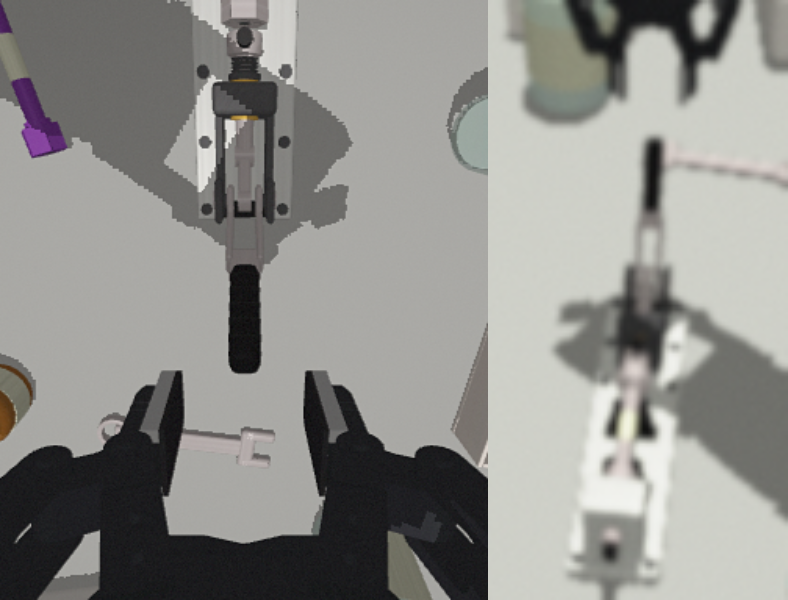

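The grip's dark face spans X 199.5–244 and z 107–159, centred at Y≈0, which fits lever angle q≈0.06. The grip centre is therefore at X=226, z=127.4. I'll descend and close lightly.

>>> {"fn": "servo_tool", "kwargs": {
  "moves": [
    [-4.9,-0.2,30,0,0,0,0.5],
    [0,0,35,0,0,0,0.5],
    [0,0,26,0,0,0,0.5],
    [0,0,10,0,0,0,0.5],
    [0,0,0,0,0,0,0.3],
    [0,0,0,0,0,0,0],
    [0,0,0,0,0,0,0],
    [0,0,0,0,0,0,0],
    [0,0,0,0,0,0,0],
    [0,0,0,0,0,0,0]
  ],
  "force": 25
}}

```text
time: 14.6
tcp_pos: [591.2, -238.6, 124.6]
tool_rot: [179.9, 0.1, 98.0]
contact_force: [-0.2, -0.2, 6.6]
opening: 0.182
finger_force: 31.5
```

Run:
```python
import numpy as np
q=np.r_[np.linspace(.06,1.42,18),np.linspace(1.42,1.70,7)[1:]]; a=2.25-q
X=171-95*np.cos(a); Z=50+95*np.sin(a)
for k in range(len(q)-1): print(round(q[k+1],2),[round(-(X[k+1]-X[k]),1),0,round(-(Z[k+1]-Z[k]),1),0,0,0,0], round(X[k+1],1),round(Z[k+1]-5,1))
```

```text
0.14 [np.float64(6.4), 0, np.float64(-4.2), 0, 0, 0, 0] 219.8 126.5
0.22 [np.float64(6.7), 0, np.float64(-3.6), 0, 0, 0, 0] 213.1 130.2
0.3 [np.float64(6.9), 0, np.float64(-3.1), 0, 0, 0, 0] 206.2 133.3
0.38 [np.float64(7.2), 0, np.float64(-2.5), 0, 0, 0, 0] 199.0 135.8
0.46 [np.float64(7.3), 0, np.float64(-1.9), 0, 0, 0, 0] 191.7 137.7
0.54 [np.float64(7.5), 0, np.float64(-1.4), 0, 0, 0, 0] 184.2 139.1
0.62 [np.float64(7.6), 0, np.float64(-0.8), 0, 0, 0, 0] 176.6 139.8
0.7 [np.float64(7.6), 0, np.float64(-0.1), 0, 0, 0, 0] 169.0 140.0
0.78 [np.float64(7.6), 0, np.float64(0.5), 0, 0, 0, 0] 161.4 139.5
0.86 [np.float64(7.5), 0, np.float64(1.1), 0, 0, 0, 0] 153.9 138.5
0.94 [np.float64(7.4), 0, np.float64(1.7), 0, 0, 0, 0] 146.5 136.8
1.02 [np.float64(7.3), 0, np.float64(2.3), 0, 0, 0, 0] 139.2 134.5
1.1 [np.float64(7.1), 0, np.float64(2.8), 0, 0, 0, 0] 132.2 131.7
1.18 [np.float64(6.8), 0, np.float64(3.4), 0, 0, 0, 0] 125.4 128.3
1.26 [np.float64(6.5), 0, np.float64(3.9), 0, 0, 0, 0] 118.9 124.4
1.34 [np.float64(6.2), 0, np.float64(4.4), 0, 0, 0, 0] 112.7 120.0
1.42 [np.float64(5.8), 0, np.float64(4.9), 0, 0, 0, 0] 106.9 115.1
1.47 [np.float64(3.2), 0, np.float64(3.1), 0, 0, 0, 0] 103.7 112.0
1.51 [np.float64(3.1), 0, np.float64(3.2), 0, 0, 0, 0] 100.6 108.8
1.56 [np.float64(2.9), 0, np.float64(3.4), 0, 0, 0, 0] 97.7 105.5
1.61 [np.float64(2.7), 0, np.float64(3.5), 0, 0, 0, 0] 95.0 102.0
1.65 [np.float64(2.6), 0, np.float64(3.6), 0, 0, 0, 0] 92.4 98.4
1.7 [np.float64(2.4), 0, np.float64(3.7), 0, 0, 0, 0] 90.0 94.7
```

>>> {"fn": "servo_tool", "kwargs": {
  "moves": [
    [6.4,0,-5.2,0,0,0,0],
    [6.7,0,-3.6,0,0,0,0],
    [6.9,0,-3.1,0,0,0,0],
    [7.2,0,-2.5,0,0,0,0],
    [7.3,0,-1.9,0,0,0,0],
    [0,0,0,0,0,0,0]
  ]
}}

```text
time: 15.35
tcp_pos: [586.3, -203.9, 139.8]
tool_rot: [180.0, 0.0, 98.0]
contact_force: [4.9, 0.9, -2.4]
opening: 0.184
finger_force: 30.4
```

>>> {"fn": "servo_tool", "kwargs": {
  "moves": [
    [7.5,0.3,-1.4,0,0,0,0],
    [7.6,0.2,-0.8,0,0,0,0],
    [7.6,0,0,0,0,0,0],
    [7.6,0,0.5,0,0,0,0],
    [7.5,0,1.1,0,0,0,0],
    [7.4,0,1.7,0,0,0,0],
    [0,0,0,0,0,0,0]
  ]
}}

```text
time: 16.23
tcp_pos: [580.0, -158.6, 138.7]
tool_rot: [-180.0, -0.0, 98.0]
contact_force: [-4.0, 0.1, 3.0]
opening: 0.183
finger_force: 31.9
```

>>> {"fn": "servo_tool", "kwargs": {
  "moves": [
    [7.3,-0.2,2.3,0,0,0,0],
    [7.1,0,2.8,0,0,0,0],
    [6.8,0,3.4,0,0,0,0],
    [6.5,0,3.9,0,0,0,0],
    [6.2,0,4.4,0,0,0,0],
    [5.8,0,4.9,0,0,0,0],
    [0,0,0,0,0,0,0],
    [0,0,0,0,0,0,0]
  ]
}}

```text
time: 17.23
tcp_pos: [574.5, -119.8, 117.1]
tool_rot: [180.0, -0.0, 98.0]
contact_force: [-3.0, 1.8, 5.4]
opening: 0.182
finger_force: 32.8
```

>>> {"fn": "servo_tool", "kwargs": {
  "moves": [
    [3.2,0,3.1,0,0,0,0],
    [3.1,0,3.2,0,0,0,0],
    [2.9,0,3.4,0,0,0,0],
    [2.7,0,3.5,0,0,0,0],
    [2.6,0,3.6,0,0,0,0],
    [1.2,0,1.9,0,0,0,0],
    [0,0,0,0,0,0,0],
    [0,0,0,0,0,0,0]
  ]
}}

```text
time: 18.23
tcp_pos: [572.3, -104.2, 98.4]
tool_rot: [-180.0, -0.0, 98.0]
contact_force: [-3.8, 4.0, 5.0]
opening: 0.183
finger_force: 33.0
```

>>> {"fn": "servo_tool", "kwargs": {
  "moves": [
    [0,0,0,0,0,0,0.25],
    [0,0,0,0,0,0,0.45],
    [0,0,0,0,0,0,0.45],
    [0,0,0,0,0,0,0.45],
    [0,0,0,0,0,0,0.45],
    [0,0,0,0,0,0,0.45]
  ]
}}

```text
time: 18.98
tcp_pos: [572.3, -104.6, 98.3]
tool_rot: [-180.0, -0.0, 98.0]
contact_force: [1.0, 0.9, 0.2]
opening: 0.449
finger_force: 0.0
```

>>> {"fn": "servo_tool", "kwargs": {
  "moves": [
    [0,0,-20,0,0,0,0.45],
    [0,0,-40,0,0,0,0.45],
    [0,0,-50,0,0,0,0.45],
    [-10,0,-50,0,0,0,0.45],
    [0,0,0,0,0,0,0.45],
    [0,0,0,0,0,0,0.45]
  ]
}}

```text
time: 19.73
tcp_pos: [573.4, -114.4, 257.4]
tool_rot: [-179.9, -0.0, 98.0]
contact_force: [0.0, 0.1, 0.1]
opening: 0.449
finger_force: 0.0
```

Run:
```python
from h import *
s=robot.state(); print(s['time'],s['tcp_pos'],s['contact_force'])
grab('wrist','w6'); grab('scene','scene6'); grab('side','side6')
a=cv2.imread('pics/w6.png'); b=cv2.imread('pics/scene6.png')
cv2.imwrite('pics/w6b.png',np.hstack([cv2.resize(a[:,130:382],(300,457)),cv2.resize(b[165:250,175:265],(484,457))]))
h=np.array([np.cos(np.radians(-82)),np.sin(np.radians(-82))]); n=np.array([-h[1],h[0]])
c=cloud('scene6').reshape(-1,3); q=c[:,:2]-np.array([562.5,-15.7]); X,Y=q@h,q@n; z=load('scene6')['p'].reshape(-1,3)
k=(z.max(-1)<50)&(abs(Y)<25)&(X>40)&(X<130)&(c[:,2]>75)&(c[:,2]<170)
print(k.sum(),X[k].min(),X[k].max(),c[k,2].min(),c[k,2].max())
c=cloud('w6').reshape(-1,3); q=c[:,:2]-np.array([558.8,-14.3]); X,Y=q@h,q@n
k=(abs(Y)<15)&(X<-25)&(X>-66)&(c[:,2]>55)&(c[:,2]<70); print('col end',X[k].min(),np.percentile(X[k],2))
```

```text
19.725 [ 573.40408525 -114.36956565  257.41872999] [0.02409988 0.05637881 0.09390422]
129 69.0228189563986 123.6418770713266 75.40841187713384 133.70042980488446
col end -62.91189889389216 -62.50421646311766
```

View pics/w6b.png

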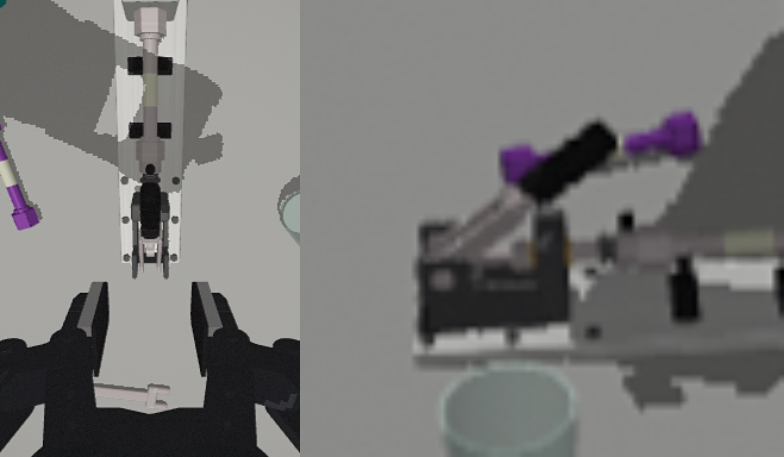

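The picture shows the column against the inlet block, but the lever tip is still high (z≈133, so q≈1.6): it is resting at its high point and has not snapped. I'll nudge it over from above with shut fingers.

>>> {"fn": "servo_tool", "kwargs": {
  "moves": [
    [-4,0,0,0,0,0,0],
    [0,0,20,0,0,0,0],
    [0,0,30,0,0,0,0],
    [0,0,30,0,0,0,0],
    [0,0,20,0,0,0,0],
    [0,0,10,0,0,0,0],
    [0,0,0,0,0,0,0],
    [0,0,0,0,0,0,0]
  ]
}}

```text
time: 20.88
tcp_pos: [574.6, -118.6, 149.2]
tool_rot: [179.9, 0.0, 98.0]
contact_force: [-1.1, 0.5, 0.5]
opening: -0.001
finger_force: 0.0
```

>>> {"fn": "servo_tool", "kwargs": {
  "moves": [
    [0,0,2,0,0,0,0],
    [0,0,2,0,0,0,0],
    [0,0,2,0,0,0,0],
    [0,0,2,0,0,0,0],
    [0,0,2,0,0,0,0],
    [0,0,0,0,0,0,0]
  ]
}}

```text
time: 21.62
tcp_pos: [574.2, -118.5, 138.1]
tool_rot: [-180.0, -0.0, 98.0]
contact_force: [-0.3, 0.4, -0.5]
opening: 0.003
finger_force: 0.0
```

>>> {"fn": "servo_tool", "kwargs": {
  "moves": [
    [0,0,2,0,0,0,0],
    [0,0,2,0,0,0,0],
    [0,0,2,0,0,0,0],
    [0,0,0,0,0,0,0]
  ]
}}

```text
time: 22.12
tcp_pos: [574.2, -118.4, 132.1]
tool_rot: [-180.0, -0.0, 98.0]
contact_force: [-0.3, -0.2, 0.1]
opening: 0.002
finger_force: 0.0
```

>>> {"fn": "servo_tool", "kwargs": {
  "moves": [
    [0,0,2,0,0,0,0],
    [0,0,2,0,0,0,0],
    [0,0,0,0,0,0,0]
  ]
}}

```text
time: 22.5
tcp_pos: [574.2, -118.4, 128.0]
tool_rot: [-180.0, -0.0, 98.0]
contact_force: [-0.1, 0.7, -0.0]
opening: -0.002
finger_force: 0.0
```

No contact force at z=114, so I'll lift clear and measure the lever from depth.

>>> {"fn": "servo_tool", "kwargs": {
  "moves": [
    [0,0,-40,0,0,0,0],
    [0,0,-50,0,0,0,0],
    [0,0,-40,0,0,0,0],
    [0,0,0,0,0,0,0],
    [0,0,0,0,0,0,0]
  ]
}}

```text
time: 23.12
tcp_pos: [574.0, -118.4, 257.4]
tool_rot: [-179.9, -0.0, 98.0]
contact_force: [0.1, -0.4, -0.5]
opening: -0.002
finger_force: 0.0
```

```bash
cat > lev.py <<'E'
from h import *
import sys
t=sys.argv[1]
if len(sys.argv)<3:
    for s in('wrist','scene','side'): grab(s,s[:2]+t)
h=np.array([np.cos(np.radians(-82)),np.sin(np.radians(-82))]); n=np.array([-h[1],h[0]])
for s,o in(('wr',(558.8,-14.3)),('sc',(564,-17)),('si',(561.2,-14.3))):
    c=cloud(s+t).reshape(-1,3); q=c[:,:2]-np.array(o); X,Y=q@h,q@n
    k=(abs(Y)<7.5)&(X>40)&(X<165)&(c[:,2]>20)&(c[:,2]<150)
    print(s,k.sum(),[(lo,int((k&(X>=lo)&(X<lo+8)).sum()),np.percentile(c[k&(X>=lo)&(X<lo+8),2],[20,50,90]).round(0).tolist()) for lo in range(48,165,8) if (k&(X>=lo)&(X<lo+8)).sum()>2])
E
python3 lev.py 7
python3 - <<'E'
from h import *
s=robot.state(); print(s['time'],s['tcp_pos'])
E
cp w6.npz wr6.npz; cp scene6.npz sc6.npz; cp side6.npz si6.npz; python3 lev.py 6 x
```

```text
wr 1332 [(48, 126, [61.0, 62.0, 95.0]), (56, 175, [95.0, 103.0, 105.0]), (64, 116, [102.0, 103.0, 105.0]), (72, 110, [98.0, 100.0, 102.0]), (80, 98, [95.0, 96.0, 98.0]), (88, 93, [92.0, 93.0, 95.0]), (96, 89, [89.0, 90.0, 91.0]), (104, 86, [86.0, 87.0, 88.0]), (112, 70, [77.0, 78.0, 85.0]), (120, 70, [74.0, 75.0, 76.0]), (128, 18, [65.0, 72.0, 72.0]), (136, 55, [52.0, 53.0, 67.0]), (144, 46, [51.0, 52.0, 64.0]), (152, 50, [51.0, 52.0, 54.0]), (160, 16, [50.0, 51.0, 59.0])]
sc 314 [(48, 15, [54.0, 60.0, 95.0]), (56, 34, [58.0, 90.0, 104.0]), (64, 41, [57.0, 71.0, 103.0]), (72, 29, [56.0, 88.0, 100.0]), (80, 32, [53.0, 82.0, 96.0]), (88, 28, [52.0, 75.0, 93.0]), (96, 28, [56.0, 78.0, 91.0]), (104, 21, [72.0, 83.0, 88.0]), (112, 11, [70.0, 76.0, 80.0]), (120, 20, [52.0, 67.0, 76.0]), (128, 16, [49.0, 57.0, 71.0]), (136, 11, [49.0, 57.0, 69.0]), (144, 6, [55.0, 59.0, 64.0]), (152, 4, [44.0, 52.0, 58.0]), (160, 3, [58.0, 58.0, 61.0])]
si 154 [(48, 13, [61.0, 62.0, 90.0]), (56, 30, [63.0, 95.0, 104.0]), (64, 27, [68.0, 76.0, 105.0]), (72, 11, [57.0, 100.0, 101.0]), (80, 10, [58.0, 80.0, 10
[... 849 characters left out ...]
 133.0]), (80, 32, [54.0, 116.0, 130.0]), (88, 37, [56.0, 113.0, 126.0]), (96, 30, [57.0, 103.0, 119.0]), (104, 27, [87.0, 98.0, 111.0]), (112, 32, [69.0, 96.0, 108.0]), (120, 27, [53.0, 81.0, 99.0]), (128, 29, [51.0, 57.0, 89.0]), (136, 18, [51.0, 54.0, 74.0]), (144, 12, [47.0, 53.0, 76.0]), (152, 4, [59.0, 69.0, 70.0]), (160, 3, [62.0, 63.0, 67.0])]
si 168 [(48, 13, [60.0, 63.0, 64.0]), (56, 8, [62.0, 63.0, 64.0]), (64, 17, [60.0, 68.0, 94.0]), (72, 25, [121.0, 126.0, 132.0]), (80, 15, [56.0, 129.0, 133.0]), (88, 11, [56.0, 58.0, 129.0]), (96, 19, [55.0, 58.0, 113.0]), (104, 22, [57.0, 65.0, 69.0]), (112, 12, [68.0, 70.0, 111.0]), (120, 3, [66.0, 67.0, 97.0]), (136, 4, [55.0, 55.0, 55.0])]
```

The lever surface now slopes at 22–23° and passes z≈93 at X=92, which is the closed position, so it snapped shut when nudged. I'll check the column ends and hand in.

Run:
```python
from h import *
h=np.array([np.cos(np.radians(-82)),np.sin(np.radians(-82))]); n=np.array([-h[1],h[0]])
c=cloud('wr7').reshape(-1,3); q=c[:,:2]-np.array([558.8,-14.3]); X,Y=q@h,q@n
k=(abs(Y)<12)&(X<-25)&(X>-66)&(c[:,2]>55)&(c[:,2]<70); print('col end',np.percentile(X[k],2))
k=(abs(Y)<3)&(X<20)&(X>-20)&(c[:,2]>40)&(c[:,2]<70); print('tube top',np.percentile(c[k,2],90))
s=robot.state(); print(s['time'],s['contact_force']); print(robot.close_job())
```

```text
col end -62.38341521549802
tube top 56.80356486694307
23.275 [-0.08606743  0.19394949 -0.15845941]
the job is handed in; nothing more can be done
None
```

The 125 mm column is in the holder's saddles and pressed against the inlet block. The lever is over its high point and closed, after a nudge from above with shut fingers. I handed the job in at 23.3 s; I made no final check on the two other columns or the rest of the bench.

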